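# Clamp the horn antenna down on the test bench

### The arm

A 6-joint arm with a two-finger parallel gripper is mounted at the origin on the work surface. World frame = base frame: x ahead of the robot, y to its left, z up, the work surface at z = 0. Lengths are in mm, angles in rad, forces in N, time in s.
With the tool pointing down it reaches from about 425 to 925 mm from the base axis. Payload 12.5 kg.
Tool frame: the origin (TCP) lies on the front face of the gripper's body, between the roots of the fingers; the fingertips stand 73 mm ahead of it and the grasp point (between the pads) lies 54 mm ahead of it; z points along the fingers, y is the direction in which the jaws open and shut (so a half turn about z gives the same grasp; the last joint's range is limited). The gripper opens to 85 mm and grips with 20 to 120 N. Pads are 22 mm wide; open, the fingers measure 114 mm over their backs; the gripper's body (76 mm by 85 mm) begins 54 mm behind the grasp point. The pads swing forward as they close: fully open they stand 13 mm farther back than shut.
Start: joints at [-1.263, 0.491, 1.559, -0, 1.092, -0.106], TCP at [251.329, -572.25, 303.927] pointing down, gripper open.
Joint ranges: [-3.1, 3.1], [-0.84, 2.19], [0.05, 2.79], [-1.13, 4.28], [0.06, 2.93], [-2.69, 2.69]. Speed limits (rad/s): [2.22, 2.22, 2.79, 3.14, 3.14, 3.14].

### API

Orientations are given as a unit quaternion [x, y, z, w].
In Python, from cell import get_obs, camera, get_calibration, job_done gives the robot as it stands. The module is installed in compiled form; this text tells all that it offers.
- The arm moves only by the tool move_arm, never from a script. Its argument "commands" is a list of rows, each an object of numbers: "dx", "dy", "dz": the shift along the world's x, y, z as a fraction of full scale; "wx", "wy", "wz": the turn, a rotation vector about the world's x, y, z as a fraction of full scale; "claw": the gripper's target within -1 to 1 (shut at 1, half-way at 0, fully open at -1). A call has 1 to 5 rows; each row shifts and turns the commanded pose from where the row before left it; what a row does not reach is not made up. Full scale, the value 1, is 2.5 cm for a shift and 0.15 rad for a turn. A row lasts 1/10 s, in which the tool goes at most 50 mm and 8.59 degrees, less where a joint would pass 70% of its speed; a pose out of reach is approached as far as the arm can. A call with a number of a shift or a turn outside -1 to 1 is refused whole. A call with a gripper value outside its range is refused whole. The fingers move at their own pace and stop on an object; "squeeze" is the grip in N (left out, the last holds). Time passes only in rows, so rows that do not move let the fingers close. It gives the time, the measured TCP pose, the force and the opening at its end, in the units of the state.
- get_obs(): the state, without advancing time (a new reading comes with each control period).
- camera(name): name is "scene" or "top" or "wrist"; returns the picture (480x640x3 uint8, blue, green, red); there is no depth.
- get_calibration(name): a dict with "fx", "fy", "cx", "cy" (pixels), "R" (3x3) and "t" (3): a world point X has camera coordinates R X + t; the wrist camera has in their place "mount" (4x4, takes a point from camera to tool coordinates, whose origin is the TCP and whose axes are the flange's). Camera axes: x right, y down, z forward; pixel columns grow to the right and rows downward; lengths in mm; the calibration is good to about 2 mm. A picture is of the moment at which its call begins: read the wrist's pose just before it. get_calibration takes no time and is no camera call.
- job_done(): hands the job in, once; it reports no verdict.
The state is a dict: "time_s": time; "joints": joint angles; "joint_vel": joint speeds; "effort": joint torques, N m; "tool_pos": TCP position; "tool_rot": TCP orientation; "wrist_force": force on the tool from outside, world axes, zero at the start; "ft_torque": the same for the moment, N m; "opening": opening from 0.0 (shut) to 1.0 (fully open).
Only numpy, scipy, OpenCV 4.12 (cv2) and the standard library are available. Lean on these libraries where they do the work, as an engineer would, in place of code of your own. Each camera call takes 0.05 s, during which the arm holds its last target. There are 200 camera calls.

### The job

One of the two bench clamps has the horn antenna's foot plate lying loose under its pad: turn that clamp's T-handle clockwise (seen from above) until the rising resistance shows that the antenna is firmly clamped, but do not overtighten it, then let go of the handle. Leave the antenna where it stands and leave the other, empty clamp's handle as it is.

Things in the scene. Friction and masses are not known exactly. Their poses are not given: they have to be found in the camera images.
- clamp: The loaded one of two like clamps: grey column at -x, grey arm (top at 110 mm), upright screw. Origin: on the table, on the screw axis; z up, x from column to antenna. The T-handle is a level steel bar 90 x 12 x 16 mm tall, its middle on the screw axis 160 mm above the table (height fixed); all else near it is below 125 mm. A pad under the arm descends 5 mm per rad.
- screw (a joint): That clamp's T-handle angle, rad, growing clockwise seen from above (tightening). At 0 the bar lies along the clamp's y axis; starts at 0 to 0.5, stays where it is left. It turns freely against about 0.24 N m of friction; from about 0.7 the pad presses on the plate, and the torque rises by about 0.25 N m and the clamping force by about 50 N per rad. 10 to 40 N is firm.
- horn: Antenna to be clamped: bare aluminium foot plate 100 x 60 x 8 mm, on its +x part a post and a horn, mouth to +x (130 mm from the origin, 76 mm wide, top 92 mm high). 0.3 kg. Origin: centre of the plate's underside; z up. The plate's free part lies under the pad. A like antenna stands elsewhere, under no clamp.
- spare_screw_end (a point): Point on the T-handle of the other, empty clamp (leave alone): on top of its bar, 40 mm from the bar's middle.
Not all that is in view belongs to the job. What is shaped like the clamp but purple is not meant. What is shaped like the horn but red is not meant.

How it is judged (in metres and radians):
At the end, for the whole second after the job is handed in: The clamp holds the antenna's foot plate with between 8 and 45 N, the antenna stands upright within 15 mm of where it was, and the handle is let go and at rest (contact force between clamp and horn between 8 and 45 N and distance of horn from where it was at the start of the episode below 0.015 m and angle between horn's own z axis and vertical below 0.1 rad and linear speed of horn below 0.02 m/s and velocity of joint screw between -0.05 and 0.05 rad/s); the robot touches nothing.
It fails at once if the antenna is overtightened (more than 45 N of clamping force) (contact force between clamp and horn above 45 N).
It fails at once if the empty clamp's handle is turned or moved (its end by more than 20 mm) (distance of spare_screw_end from where it was at the start of the episode above 0.02 m).
It also fails if it takes over 38 s, if anything falls off the work surface, if the arm or the gripper's body presses on something with over 40 N, if the wrist force passes 120 N, or if a joint passes its speed limit or range.

## Working session

There is one attempt and no reset: what is moved stays moved. The work goes in short steps, Python scripts to look and compute and a tool call to move; the robot and the scene stay as the last step left them, time stands still between calls to the robot, and variables do not carry over. Pictures are saved under pics/ and viewed, about 8 in all and at most 12, crops included, and the job is handed in when it is done.

Besides the shell and the picture viewer there is one more tool, called after "Emit:" by a JSON object that holds its "op" and its "data", one argument or row to a line. move_arm: Moves the arm, as the interface text tells. Its arguments: {"type":"object","properties":{"commands":{"type":"array","items":{"type":"object","properties":{"dx":{"type":"number","minimum":-1,"maximum":1},"dy":{"type":"number","minimum":-1,"maximum":1},"dz":{"type":"number","minimum":-1,"maximum":1},"wx":{"type":"number","minimum":-1,"maximum":1},"wy":{"type":"number","minimum":-1,"maximum":1},"wz":{"type":"number","minimum":-1,"maximum":1},"claw":{"type":"number"}}}},"squeeze":{"type":"number"}},"required":["commands"]}

```bash
mkdir -p pics
python3 - <<'E'
from cell import *
import cv2,numpy as np
for n in("scene","top"):
    cv2.imwrite(f"pics/{n}0.png",camera(n))
    c=get_calibration(n);print(n,c)
print(get_calibration("wrist"));print(get_obs())
E
```

```text
scene {'fx': 515.0809366842927, 'fy': 515.0809366842927, 'cx': 323.0550214410612, 'cy': 240.41222611482047, 'R': array([[ 0.83990766,  0.54256841,  0.01321537],
       [ 0.42779314, -0.64685585, -0.63132443],
       [-0.33398825,  0.53590767, -0.77540623]]), 't': array([-384.70818401,  -89.99408092, 1211.57666782])}
top {'fx': 568.0217314252656, 'fy': 568.0217314252656, 'cx': 306.9193364944256, 'cy': 234.65140721024457, 'R': array([[ 0.02697105, -0.99957049,  0.01146264],
       [-0.998819  , -0.0274108 , -0.04011561],
       [ 0.04041258, -0.01036714, -0.99912929]]), 't': array([  13.34934495,  438.77703263, 1054.01063482])}
{'fx': 372.4096025183759, 'fy': 372.4096025183759, 'cx': 318.04776142500975, 'cy': 243.9634085373609, 'mount': array([[ 5.91220242e-04, -9.51435625e-01, -3.07847206e-01,
         7.94836213e+01],
       [ 9.99999687e-01,  7.24546153e-04, -3.18791153e-04,
        -4.49593238e-01],
       [ 5.26358769e-04, -3.07846921e-01,  9.51435755e-01,
        -7.03656395e+01],
       [ 0.00000000e+00,  0.00000000e+00,  0.00000000e+00,
         1.00000000e+00]])}
{'time_s': 0.1, 'joints': array([-1.26263736e+00,  4.91494989e-01,  1.55939006e+00,  2.57456494e-06,
        1.09171441e+00, -1.05588721e-01]), 'joint_vel': array([ 9.70799200e-04, -2.05855128e-03, -1.51133709e-03,  7.16559977e-05,
        1.37834375e-04, -1.36330626e-03]), 'effort': array([ 3.42741740e-03, -6.19447303e+01, -2.62026930e+01, -1.03123821e-04,
        2.89806834e-03,  5.31683284e-06]), 'tool_pos': array([ 251.26520975, -572.12600675,  303.38827394]), 'tool_rot': array([ 9.78677811e-01,  2.05400801e-01, -4.97638848e-05, -5.00938450e-04]), 'wrist_force': array([ 0.20820594, -0.08991632, -0.20828469]), 'ft_torque': array([ 0.00876793, -0.00290207,  0.00599492]), 'opening': 1.0043199095250812}
```

View pics/top0.png

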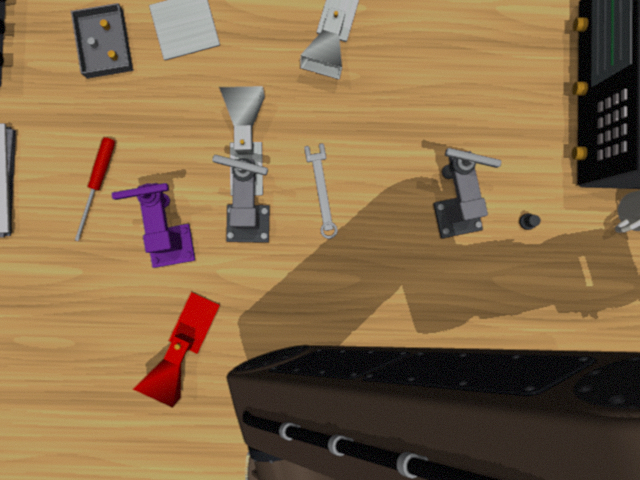

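View pics/scene0.png

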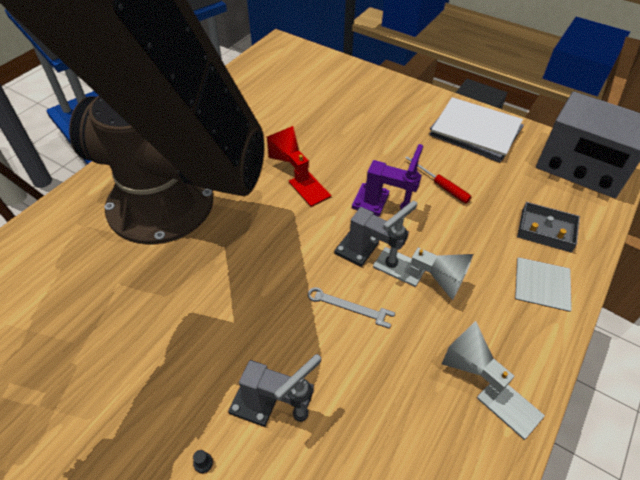

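Top view: grey clamps at (242,180), with the antenna plate under its pad, and (465,180), which is empty; the purple clamp at (150,215) is not meant. The antenna under the clamp is at (243,120). A second grey one at (330,40) is free, and the red one is at (180,350). The target is the clamp at (242,180). I'll confirm it in a crop and measure the bar.

```bash
cat > h.py <<'E'
import numpy as np,cv2
from cell import *
from scipy.spatial.transform import Rotation as Ro
def ray(n,u,v,z,obs=None):
    c=get_calibration(n);d=np.array([(u-c['cx'])/c['fx'],(v-c['cy'])/c['fy'],1])
    if n=='wrist':
        T=Ro.from_quat(obs['tool_rot']).as_matrix();m=c['mount']
        o=T@m[:3,3]+obs['tool_pos'];d=T@m[:3,:3]@d
    else:
        o=-c['R'].T@c['t'];d=c['R'].T@d
    return o+d*(z-o[2])/d[2]
E
python3 - <<'E'
from h import *
t=cv2.imread('pics/top0.png');s=cv2.imread('pics/scene0.png')
a=cv2.resize(t[80:250,195:295],None,fx=3.5,fy=3.5,interpolation=cv2.INTER_CUBIC)
b=cv2.resize(s[180:310,325:485],None,fx=2.6,fy=2.6,interpolation=cv2.INTER_CUBIC)
H=max(a.shape[0],b.shape[0])
p=lambda i:cv2.copyMakeBorder(i,0,H-i.shape[0],0,0,cv2.BORDER_CONSTANT)
cv2.imwrite('pics/crop1.png',np.hstack([p(a),p(b)]))
for uv in((214,157),(267,172),(240.5,164.5)):print('bar',ray('top',*uv,168))
for uv in((231,203),(255,203),(228,240),(269,240)):print(uv,ray('top',*uv,110 if uv[1]<210 else 5))
g=ray('scene',388,222,168),ray('scene',415,206,168);print(g)
E
```

```text
bar [551.73247442 178.538396   168.        ]
bar [530.1025939   93.32731495 168.        ]
bar [540.91758949 135.93307344 168.        ]
(231, 203) [484.25915229 156.32260566 110.        ]
(255, 203) [485.39919397 115.72989913 110.        ]
(228, 240) [424.31852022 172.80593781   5.        ]
(269, 240) [426.41632993  96.06164978   5.        ]
(array([533.07813267, 102.4041576 , 168.        ]), array([556.87016564, 166.89969732, 168.        ]))
```

View pics/crop1.png

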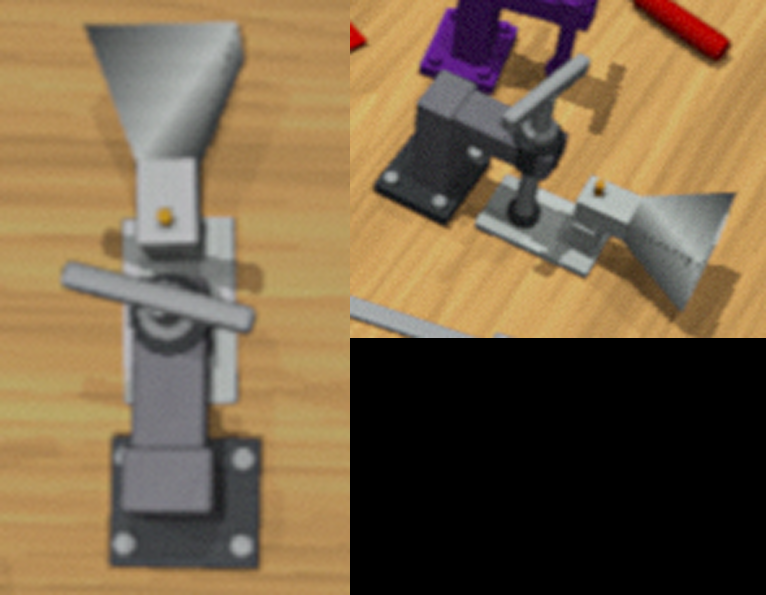

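The crop confirms it: the pad stands on the plate of the grey antenna. The bar's middle is about (541,136), its length is 88 mm (as given), and the screw is at about 0.27. I'm moving above it now.

Emit:
{"op": "move_arm", "data": {
  "commands": [
    {"dx": 0.8, "dy": 0.9, "wz": 0.24, "claw": -1},
    {"dx": 0.8, "dy": 0.9, "wz": 0.24, "claw": -1},
    {"dx": 0.8, "dy": 0.9, "wz": 0.24, "claw": -1},
    {"dx": 0.8, "dy": 0.9, "wz": 0.24, "claw": -1},
    {"dx": 0.8, "dy": 0.9, "wz": 0.24, "claw": -1}
  ]
}}

```text
invalid input
```

Emit:
{"op": "move_arm", "data": {
  "commands": [
    {"dx": 0.8, "dy": 1, "wz": 0.24, "claw": -1},
    {"dx": 0.8, "dy": 1, "wz": 0.24, "claw": -1},
    {"dx": 0.8, "dy": 1, "wz": 0.24, "claw": -1},
    {"dx": 0.8, "dy": 1, "wz": 0.24, "claw": -1},
    {"dx": 0.8, "dy": 1, "wz": 0.24, "claw": -1}
  ]
}}

```text
invalid input
```

Emit:
{"op": "move_arm", "data": {
  "commands": [
    {"dx": 0.4, "dy": 1, "wz": 0.24, "claw": -1},
    {"dx": 0.4, "dy": 1, "wz": 0.24, "claw": -1},
    {"dx": 0.4, "dy": 1, "wz": 0.24, "claw": -1},
    {"dx": 0.4, "dy": 1, "wz": 0.24, "claw": -1},
    {"dx": 0.4, "dy": 1, "wz": 0.24, "claw": -1}
  ]
}}

```text
invalid input
```

Emit:
{"op": "move_arm", "data": {
  "commands": [
    {"dx": 0.2, "dy": 1, "wz": 0.24, "claw": -1},
    {"dx": 0.2, "dy": 1, "wz": 0.24, "claw": -1},
    {"dx": 0.2, "dy": 1, "wz": 0.24, "claw": -1},
    {"dx": 0.2, "dy": 1, "wz": 0.24, "claw": -1},
    {"dx": 0.2, "dy": 1, "wz": 0.24, "claw": -1}
  ]
}}

```text
invalid input
```

Emit:
{"op": "move_arm", "data": {
  "commands": [
    {"dx": 0.0, "dy": 1, "wz": 0.24, "claw": -1},
    {"dx": 0.0, "dy": 1, "wz": 0.24, "claw": -1},
    {"dx": 0.0, "dy": 1, "wz": 0.24, "claw": -1},
    {"dx": 0.0, "dy": 1, "wz": 0.24, "claw": -1},
    {"dx": 0.0, "dy": 1, "wz": 0.24, "claw": -1}
  ]
}}

```text
invalid input
```

Emit:
{"op": "move_arm", "data": {
  "commands": [
    {"dx": 0.8, "dy": 0.9, "dz": 0, "wx": 0, "wy": 0, "wz": 0.24, "claw": -1},
    {"dx": 0.8, "dy": 0.9, "dz": 0, "wx": 0, "wy": 0, "wz": 0.24, "claw": -1},
    {"dx": 0.8, "dy": 0.9, "dz": 0, "wx": 0, "wy": 0, "wz": 0.24, "claw": -1},
    {"dx": 0.8, "dy": 0.9, "dz": 0, "wx": 0, "wy": 0, "wz": 0.24, "claw": -1},
    {"dx": 0.8, "dy": 0.9, "dz": 0, "wx": 0, "wy": 0, "wz": 0.24, "claw": -1}
  ]
}}

```text
time_s: 0.6
tool_pos: [351.9, -458.7, 303.6]
tool_rot: [0.956, 0.293, -0.0, -0.0]
wrist_force: [1.0, 0.1, 0.1]
opening: 1.003
```

All seven keys are required in a row. It tracks well.

Emit:
{"op": "move_arm", "data": {
  "commands": [
    {"dx": 0.8, "dy": 1, "dz": 0, "wx": 0, "wy": 0, "wz": 0.24, "claw": -1},
    {"dx": 0.8, "dy": 1, "dz": 0, "wx": 0, "wy": 0, "wz": 0.24, "claw": -1},
    {"dx": 0.8, "dy": 1, "dz": 0, "wx": 0, "wy": 0, "wz": 0.24, "claw": -1},
    {"dx": 0.8, "dy": 1, "dz": 0, "wx": 0, "wy": 0, "wz": 0.24, "claw": -1},
    {"dx": 0.8, "dy": 1, "dz": 0, "wx": 0, "wy": 0, "wz": 0.24, "claw": -1}
  ]
}}

```text
time_s: 1.1
tool_pos: [451.9, -333.6, 303.7]
tool_rot: [0.926, 0.378, -0.0, -0.0]
wrist_force: [0.8, 0.2, -0.8]
opening: 1.0
```

Emit:
{"op": "move_arm", "data": {
  "commands": [
    {"dx": 0.4, "dy": 1, "dz": 0, "wx": 0, "wy": 0, "wz": 0.24, "claw": -1},
    {"dx": 0.4, "dy": 1, "dz": 0, "wx": 0, "wy": 0, "wz": 0.24, "claw": -1},
    {"dx": 0.4, "dy": 1, "dz": 0, "wx": 0, "wy": 0, "wz": 0.24, "claw": -1},
    {"dx": 0.4, "dy": 1, "dz": 0, "wx": 0, "wy": 0, "wz": 0.24, "claw": -1},
    {"dx": 0.4, "dy": 1, "dz": 0, "wx": 0, "wy": 0, "wz": 0.24, "claw": -1}
  ]
}}

```text
time_s: 1.6
tool_pos: [501.6, -208.7, 303.7]
tool_rot: [0.888, 0.46, -0.0, -0.0]
wrist_force: [0.6, -0.9, 0.8]
opening: 0.999
```

Emit:
{"op": "move_arm", "data": {
  "commands": [
    {"dx": 0.2, "dy": 1, "dz": 0, "wx": 0, "wy": 0, "wz": 0.24, "claw": -1},
    {"dx": 0.2, "dy": 1, "dz": 0, "wx": 0, "wy": 0, "wz": 0.24, "claw": -1},
    {"dx": 0.2, "dy": 1, "dz": 0, "wx": 0, "wy": 0, "wz": 0.24, "claw": -1},
    {"dx": 0.2, "dy": 1, "dz": 0, "wx": 0, "wy": 0, "wz": 0.24, "claw": -1},
    {"dx": 0.2, "dy": 1, "dz": 0, "wx": 0, "wy": 0, "wz": 0.24, "claw": -1}
  ]
}}

```text
time_s: 2.1
tool_pos: [526.3, -83.7, 303.7]
tool_rot: [0.843, 0.538, -0.0, -0.0]
wrist_force: [0.3, 0.7, 0.3]
opening: 1.001
```

Emit:
{"op": "move_arm", "data": {
  "commands": [
    {"dx": 0.1, "dy": 1, "dz": 0, "wx": 0, "wy": 0, "wz": 0.24, "claw": -1},
    {"dx": 0.1, "dy": 1, "dz": 0, "wx": 0, "wy": 0, "wz": 0.24, "claw": -1},
    {"dx": 0.1, "dy": 1, "dz": 0, "wx": 0, "wy": 0, "wz": 0.24, "claw": -1},
    {"dx": 0.1, "dy": 1, "dz": 0, "wx": 0, "wy": 0, "wz": 0.24, "claw": -1},
    {"dx": 0.1, "dy": 1, "dz": 0, "wx": 0, "wy": 0, "wz": 0.24, "claw": -1}
  ]
}}

```text
time_s: 2.6
tool_pos: [538.7, 41.3, 303.7]
tool_rot: [0.791, 0.611, -0.0, -0.0]
wrist_force: [0.5, -0.4, -0.3]
opening: 1.005
```

Emit:
{"op": "move_arm", "data": {
  "commands": [
    {"dx": 0, "dy": 1, "dz": 0, "wx": 0, "wy": 0, "wz": 0, "claw": -1},
    {"dx": 0, "dy": 1, "dz": 0, "wx": 0, "wy": 0, "wz": 0, "claw": -1},
    {"dx": 0, "dy": 1, "dz": 0, "wx": 0, "wy": 0, "wz": 0, "claw": -1},
    {"dx": 0, "dy": 0.8, "dz": 0, "wx": 0, "wy": 0, "wz": 0, "claw": -1},
    {"dx": 0, "dy": 0, "dz": 0, "wx": 0, "wy": 0, "wz": 0, "claw": -1}
  ]
}}

```text
time_s: 3.1
tool_pos: [538.6, 137.1, 303.6]
tool_rot: [0.791, 0.612, -0.0, -0.0]
wrist_force: [-0.3, 0.3, 0.2]
opening: 1.004
```

Run:
```python
from h import *
o=get_obs();cv2.imwrite('pics/w1.png',camera('wrist'))
import pickle;pickle.dump(o,open('o1.pkl','wb'));print(o)
```

```text
{'time_s': 3.1, 'joints': array([1.30287291e-01, 3.93082221e-01, 1.73063232e+00, 2.42534285e-04,
       1.01828581e+00, 3.84916021e-01]), 'joint_vel': array([-0.04355137, -0.00729118,  0.0123753 , -0.01273556, -0.00375455,
       -0.03902294]), 'effort': array([ 1.65559430e+00, -5.36792099e+01, -2.51300919e+01,  1.15246817e-01,
        3.87735316e-02,  4.88106273e-01]), 'tool_pos': array([538.57270702, 137.07025086, 303.62250001]), 'tool_rot': array([ 7.91204552e-01,  6.11551556e-01, -1.24128663e-04, -1.91830290e-04]), 'wrist_force': array([-0.34969474,  0.3472717 ,  0.16234473]), 'ft_torque': array([ 0.00710069, -0.03660705,  0.0144621 ]), 'opening': 1.0039356685003766}
```

View pics/w1.png

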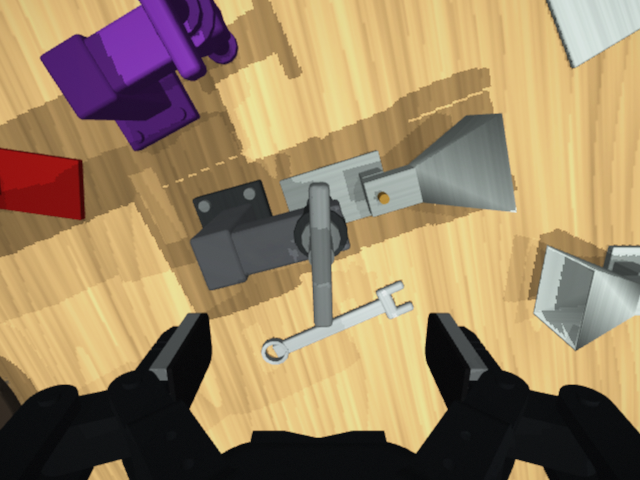

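The bar runs from about (319,184) to (322,322) in the wrist image, nearly parallel to the fingers' plane as wanted.

Run:
```python
from h import *
import pickle
o=pickle.load(open('o1.pkl','rb'))
a=ray('wrist',318.5,184,168,o);b=ray('wrist',322.5,321,168,o)
print(a,b,(a+b)/2,np.linalg.norm(a-b),'cw',np.arctan2(a[0]-b[0],a[1]-b[1]))
y=Ro.from_quat(o['tool_rot']).as_matrix()[:,1];print('ydir',np.arctan2(y[1],y[0]))
```

```text
[550.96821529 183.31045301 168.        ] [531.98078178 100.18618781 168.        ] [541.47449853 141.74832041 168.        ] 85.265268992057 cw 0.2245694129223003
ydir -0.25475605199417317
```

Emit:
{"op": "move_arm", "data": {
  "commands": [
    {"dx": 0.1, "dy": 0.06, "dz": -0.8, "wx": 0, "wy": 0, "wz": 0.1, "claw": -1},
    {"dx": 0, "dy": 0, "dz": -0.8, "wx": 0, "wy": 0, "wz": 0, "claw": -1},
    {"dx": 0, "dy": 0, "dz": -0.8, "wx": 0, "wy": 0, "wz": 0, "claw": -1},
    {"dx": 0, "dy": 0, "dz": -0.8, "wx": 0, "wy": 0, "wz": 0, "claw": -1},
    {"dx": 0, "dy": 0, "dz": -0.3, "wx": 0, "wy": 0, "wz": 0, "claw": -1}
  ]
}}

```text
time_s: 3.65
tool_pos: [540.9, 135.8, 214.7]
tool_rot: [0.788, 0.616, -0.001, -0.001]
wrist_force: [0.2, 0.7, -0.3]
opening: 0.998
```

Run:
```python
from h import *
o=get_obs();cv2.imwrite('pics/w2.png',camera('wrist'))
import pickle;pickle.dump(o,open('o2.pkl','wb'));print(o['tool_pos'],o['wrist_force'],o['ft_torque'])
```

```text
[540.86329072 135.77323889 214.71375486] [ 0.17546696  0.65624944 -0.26784277] [-0.0546979   0.02598857  0.04268341]
```

View pics/w2.png

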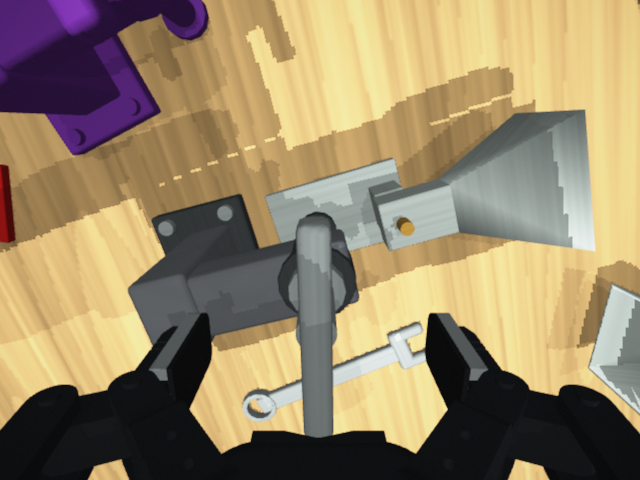

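Run:
```python
from h import *
import pickle
o=pickle.load(open('o2.pkl','rb'))
for v in(216,222):
    a=ray('wrist',314.5,v,168,o);b=ray('wrist',318.5,434,168,o)
    u=(b-a)/np.linalg.norm(b-a)
    print(a,b,np.linalg.norm(a-b),(a+45*u),'cw',np.arctan2(a[0]-b[0],a[1]-b[1]))
y=Ro.from_quat(o['tool_rot']).as_matrix()[:,1];print('ydir',np.arctan2(y[1],y[0]))
```

```text
[552.1817691  185.70228377 168.        ] [532.23501898  99.45733273 168.        ] 88.52154776773554 [542.04182263 141.85959355 168.        ] cw 0.2272839340591243
[551.69748785 183.76667921 168.        ] [532.23501898  99.45733273 168.        ] 86.52660630292458 [541.5756174  139.91981229 168.        ] cw 0.22687166106210896
ydir -0.24281889530194117
```

Emit:
{"op": "move_arm", "data": {
  "commands": [
    {"dx": 0.03, "dy": 0.17, "dz": 0, "wx": 0, "wy": 0, "wz": 0.1, "claw": -1},
    {"dx": 0, "dy": 0, "dz": 0, "wx": 0, "wy": 0, "wz": 0, "claw": 0.5},
    {"dx": 0, "dy": 0, "dz": 0, "wx": 0, "wy": 0, "wz": 0, "claw": 1},
    {"dx": 0, "dy": 0, "dz": 0, "wx": 0, "wy": 0, "wz": 0, "claw": 1},
    {"dx": 0, "dy": 0, "dz": 0, "wx": 0, "wy": 0, "wz": 0, "claw": 1}
  ],
  "squeeze": 60
}}

```text
time_s: 4.2
tool_pos: [542.1, 141.0, 216.8]
tool_rot: [0.783, 0.623, 0.0, 0.0]
wrist_force: [0.5, 0.3, -0.0]
opening: 0.331
```

Emit:
{"op": "move_arm", "data": {
  "commands": [
    {"dx": 0, "dy": 0, "dz": 0, "wx": 0, "wy": 0, "wz": 0, "claw": 1},
    {"dx": 0, "dy": 0, "dz": 0, "wx": 0, "wy": 0, "wz": 0, "claw": 1},
    {"dx": 0, "dy": 0, "dz": 0, "wx": 0, "wy": 0, "wz": 0, "claw": 1}
  ]
}}

```text
time_s: 4.5
tool_pos: [541.4, 141.2, 216.9]
tool_rot: [0.783, 0.622, -0.0, -0.0]
wrist_force: [-5.7, 1.0, 7.9]
opening: 0.158
```

```bash
cat > st.py <<'E'
from h import *
np.set_printoptions(precision=3,suppress=True)
o=get_obs();y=Ro.from_quat(o['tool_rot']).as_matrix()[:,1]
print(o['time_s'],o['tool_pos'],'ydir %.4f'%np.arctan2(y[1],y[0]),o['wrist_force'],o['ft_torque'],o['opening'],o['effort'][5])
E
python3 st.py
```

```text
4.5 [541.406 141.169 216.893] ydir -0.2271 [-5.724  1.031  7.894] [ 0.192  0.996 -0.041] 0.1580628501744461 -0.04940641927532852
```

Emit:
{"op": "move_arm", "data": {
  "commands": [
    {"dx": 0, "dy": 0, "dz": 0, "wx": 0, "wy": 0, "wz": -0.3, "claw": 1},
    {"dx": 0, "dy": 0, "dz": 0, "wx": 0, "wy": 0, "wz": -0.3, "claw": 1},
    {"dx": 0, "dy": 0, "dz": 0, "wx": 0, "wy": 0, "wz": -0.3, "claw": 1},
    {"dx": 0, "dy": 0, "dz": 0, "wx": 0, "wy": 0, "wz": -0.3, "claw": 1}
  ]
}}

```text
time_s: 4.9
tool_pos: [541.8, 141.1, 216.9]
tool_rot: [0.836, 0.549, -0.0, 0.0]
wrist_force: [-2.3, -0.5, 4.6]
opening: 0.156
```

```bash
python3 st.py
```

```text
4.9 [541.802 141.057 216.898] ydir -0.4083 [-2.31  -0.499  4.569] [-0.019  0.532  0.241] 0.15603259569105282 -0.5077303759753704
```

Emit:
{"op": "move_arm", "data": {
  "commands": [
    {"dx": 0, "dy": 0, "dz": 0, "wx": 0, "wy": 0, "wz": -0.3, "claw": 1},
    {"dx": 0, "dy": 0, "dz": 0, "wx": 0, "wy": 0, "wz": -0.3, "claw": 1},
    {"dx": 0, "dy": 0, "dz": 0, "wx": 0, "wy": 0, "wz": 0, "claw": 1}
  ]
}}

```text
time_s: 5.2
tool_pos: [542.0, 141.0, 216.9]
tool_rot: [0.859, 0.511, 0.0, 0.0]
wrist_force: [-2.0, -0.6, 6.2]
opening: 0.155
```

```bash
python3 st.py
```

```text
5.2 [542.027 140.953 216.903] ydir -0.4975 [-2.043 -0.606  6.173] [-0.134  0.374  0.146] 0.15504154513583623 0.7860161550343037
```

Lateral forces are small, and the free torque reads 0.24 while moving. Continuing, reading the torque in motion.

Emit:
{"op": "move_arm", "data": {
  "commands": [
    {"dx": 0, "dy": 0, "dz": 0, "wx": 0, "wy": 0, "wz": -0.3, "claw": 1},
    {"dx": 0, "dy": 0, "dz": 0, "wx": 0, "wy": 0, "wz": -0.3, "claw": 1},
    {"dx": 0, "dy": 0, "dz": 0, "wx": 0, "wy": 0, "wz": -0.3, "claw": 1}
  ]
}}

```text
time_s: 5.5
tool_pos: [542.3, 140.8, 216.9]
tool_rot: [0.892, 0.452, 0.0, 0.0]
wrist_force: [-1.2, -2.8, 4.2]
opening: 0.157
```

```bash
python3 st.py
```

```text
5.5 [542.292 140.767 216.888] ydir -0.6324 [-1.225 -2.773  4.166] [-0.433  0.037  0.21 ] 0.1569950473424909 -0.4975266382098198
```

Emit:
{"op": "move_arm", "data": {
  "commands": [
    {"dx": 0, "dy": 0, "dz": 0, "wx": 0, "wy": 0, "wz": -0.3, "claw": 1},
    {"dx": 0, "dy": 0, "dz": 0, "wx": 0, "wy": 0, "wz": -0.3, "claw": 1}
  ]
}}

```text
time_s: 5.7
tool_pos: [542.5, 140.6, 216.9]
tool_rot: [0.911, 0.412, 0.001, 0.001]
wrist_force: [0.8, -3.9, 4.7]
opening: 0.153
```

```bash
python3 st.py
```

```text
5.7 [542.46  140.639 216.922] ydir -0.7224 [ 0.801 -3.859  4.749] [-0.655 -0.016  0.233] 0.15315204411818048 -0.4889240115880966
```

Emit:
{"op": "move_arm", "data": {
  "commands": [
    {"dx": 0, "dy": 0, "dz": 0, "wx": 0, "wy": 0, "wz": -0.3, "claw": 1},
    {"dx": 0, "dy": 0, "dz": 0, "wx": 0, "wy": 0, "wz": -0.3, "claw": 1}
  ]
}}

```text
time_s: 5.9
tool_pos: [542.6, 140.5, 216.9]
tool_rot: [0.929, 0.37, 0.001, 0.001]
wrist_force: [1.6, -5.7, 3.6]
opening: 0.157
```

```bash
python3 st.py
```

```text
5.9 [542.625 140.513 216.929] ydir -0.8122 [ 1.609 -5.69   3.643] [-0.89  -0.276  0.255] 0.15663268915749926 -0.46041819266974926
```

Emit:
{"op": "move_arm", "data": {
  "commands": [
    {"dx": 0, "dy": 0, "dz": 0, "wx": 0, "wy": 0, "wz": -0.3, "claw": 1},
    {"dx": 0, "dy": 0, "dz": 0, "wx": 0, "wy": 0, "wz": -0.3, "claw": 1}
  ]
}}

```text
time_s: 6.1
tool_pos: [542.8, 140.3, 216.9]
tool_rot: [0.945, 0.328, 0.001, 0.001]
wrist_force: [3.6, -8.1, 3.6]
opening: 0.154
```

```bash
python3 st.py
```

```text
6.1 [542.78  140.306 216.916] ydir -0.9023 [ 3.64  -8.146  3.59 ] [-1.112 -0.418  0.388] 0.1544162387129763 -0.43310170993208885
```

Emit:
{"op": "move_arm", "data": {
  "commands": [
    {"dx": 0, "dy": 0, "dz": 0, "wx": 0, "wy": 0, "wz": -0.3, "claw": 1}
  ]
}}

```text
time_s: 6.2
tool_pos: [542.9, 140.2, 216.9]
tool_rot: [0.952, 0.307, 0.001, 0.001]
wrist_force: [3.4, -8.6, 2.9]
opening: 0.159
```

```bash
python3 st.py
```

```text
6.2 [542.851 140.245 216.89 ] ydir -0.9471 [ 3.386 -8.629  2.908] [-1.338 -0.492  0.319] 0.15878825757862686 -0.41946614161133766
```

Emit:
{"op": "move_arm", "data": {
  "commands": [
    {"dx": 0, "dy": 0, "dz": 0, "wx": 0, "wy": 0, "wz": -0.3, "claw": 1}
  ]
}}

```text
time_s: 6.3
tool_pos: [542.9, 140.2, 216.9]
tool_rot: [0.958, 0.285, 0.001, 0.001]
wrist_force: [3.2, -9.2, 3.6]
opening: 0.156
```

```bash
python3 st.py
```

```text
6.3 [542.924 140.152 216.923] ydir -0.9921 [ 3.191 -9.171  3.563] [-1.377 -0.541  0.319] 0.15624701670883706 -0.405777795240283
```

Emit:
{"op": "move_arm", "data": {
  "commands": [
    {"dx": 0, "dy": 0, "dz": 0, "wx": 0, "wy": 0, "wz": -0.3, "claw": 1}
  ]
}}

```text
time_s: 6.4
tool_pos: [543.0, 140.0, 216.9]
tool_rot: [0.965, 0.264, 0.001, 0.001]
wrist_force: [4.1, -9.4, 2.7]
opening: 0.158
```

```bash
python3 st.py
python3 - <<'E'
from h import *
import pickle
pickle.dump(get_obs(),open('o3.pkl','wb'))
t=camera('top');w=camera('wrist')
cv2.imwrite('pics/c3.png',np.hstack([cv2.resize(t[80:250,175:315],(395,480),interpolation=cv2.INTER_CUBIC),w[:480,140:545]]))
cv2.imwrite('pics/w3.png',w)
E
```

```text
6.4 [542.994 140.046 216.944] ydir -1.0371 [ 4.068 -9.386  2.67 ] [-1.537 -0.57   0.299] 0.15842683578199102 -0.3920888062566519
```

View pics/c3.png

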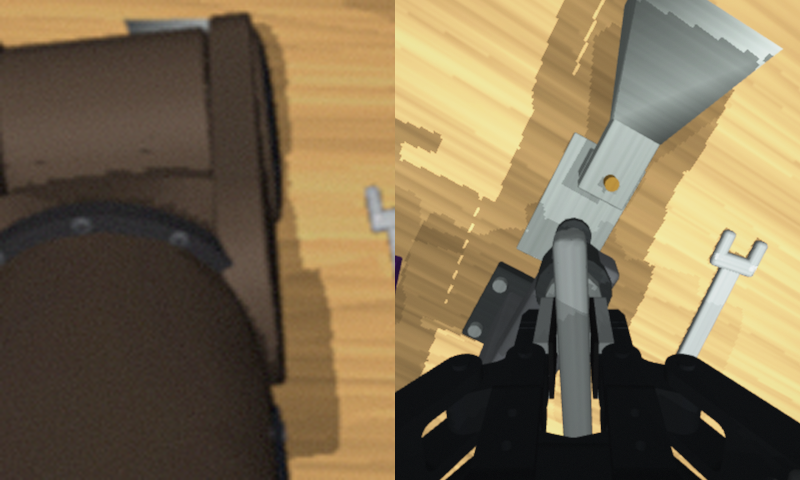

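The bar follows the jaws. By both the torque rise and the joint-6 effort, which bends at ydir ≈ -0.71, contact was about 0.33 rad ago, giving about 16 N. I'll turn about 0.14 rad more, aiming for 23 N.

Emit:
{"op": "move_arm", "data": {
  "commands": [
    {"dx": 0, "dy": 0, "dz": 0, "wx": 0, "wy": 0, "wz": -0.3, "claw": 1},
    {"dx": 0, "dy": 0, "dz": 0, "wx": 0, "wy": 0, "wz": -0.3, "claw": 1}
  ]
}}

```text
time_s: 6.7
tool_pos: [543.1, 139.9, 216.9]
tool_rot: [0.975, 0.22, 0.001, 0.001]
wrist_force: [4.5, -11.5, 2.6]
opening: 0.161
```

```bash
python3 st.py
```

```text
6.7 [543.091 139.861 216.942] ydir -1.1269 [  4.538 -11.454   2.593] [-1.793 -0.666  0.369] 0.16058641521079395 -0.4157371446490288
```

Emit:
{"op": "move_arm", "data": {
  "commands": [
    {"dx": 0, "dy": 0, "dz": 0, "wx": 0, "wy": 0, "wz": -0.3, "claw": 1}
  ]
}}

```text
time_s: 6.8
tool_pos: [543.1, 139.8, 216.9]
tool_rot: [0.98, 0.198, 0.001, 0.001]
wrist_force: [5.4, -11.8, 2.1]
opening: 0.158
```

```bash
python3 st.py
```

```text
6.8 [543.141 139.757 216.934] ydir -1.1720 [  5.358 -11.755   2.122] [-2.046 -0.755  0.397] 0.15774959403296615 -0.3535347059369087
```

Torque is now about 0.38–0.40, i.e. 0.15 over free friction, giving 25–30 N. I'm stopping here and letting go.

Emit:
{"op": "move_arm", "data": {
  "commands": [
    {"dx": 0, "dy": 0, "dz": 0, "wx": 0, "wy": 0, "wz": 0, "claw": 0.5},
    {"dx": 0, "dy": 0, "dz": 0, "wx": 0, "wy": 0, "wz": 0, "claw": 0},
    {"dx": 0, "dy": 0, "dz": 0, "wx": 0, "wy": 0, "wz": 0, "claw": -0.3},
    {"dx": 0, "dy": 0, "dz": 0, "wx": 0, "wy": 0, "wz": 0, "claw": -0.3},
    {"dx": 0, "dy": 0, "dz": 0, "wx": 0, "wy": 0, "wz": 0, "claw": -0.3}
  ]
}}

```text
time_s: 7.3
tool_pos: [542.0, 141.1, 216.4]
tool_rot: [0.98, 0.198, -0.0, 0.0]
wrist_force: [-0.8, -0.8, 0.3]
opening: 0.648
```

Emit:
{"op": "move_arm", "data": {
  "commands": [
    {"dx": 0, "dy": 0, "dz": 0.4, "wx": 0, "wy": 0, "wz": 0, "claw": -0.3},
    {"dx": 0, "dy": 0, "dz": 0.8, "wx": 0, "wy": 0, "wz": 0, "claw": -0.3},
    {"dx": 0, "dy": 0, "dz": 0.8, "wx": 0, "wy": 0, "wz": 0, "claw": -0.3},
    {"dx": 0, "dy": 0, "dz": 0.8, "wx": 0, "wy": 0, "wz": 0, "claw": -0.3},
    {"dx": 0, "dy": 0, "dz": 0.6, "wx": 0, "wy": 0, "wz": 0, "claw": -0.3}
  ]
}}

```text
time_s: 7.8
tool_pos: [542.1, 141.1, 303.5]
tool_rot: [0.98, 0.198, 0.001, 0.0]
wrist_force: [-0.2, 0.5, -0.7]
opening: 0.648
```

```bash
python3 st.py
python3 - <<'E'
from h import *
import pickle
pickle.dump(get_obs(),open('o4.pkl','wb'))
cv2.imwrite('pics/w4.png',camera('wrist'))
E
```

```text
7.8 [542.112 141.063 303.489] ydir -1.1718 [-0.212  0.451 -0.744] [-0.009  0.019 -0.031] 0.6476725739030528 6.161399369375431e-05
```

View pics/w4.png

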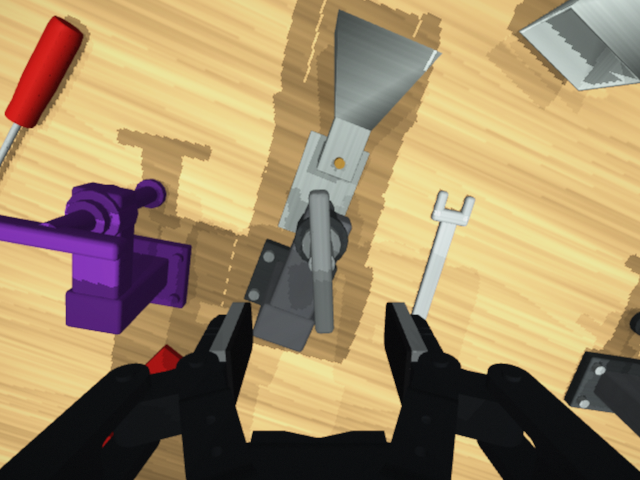

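The handle is free and the bar has stayed put (ends about (318,191) and (324,331)). I'm comparing the bar angle, the antenna knob position (383,198 before; 339,162 now) and the clamp/plate yaw.

Run:
```python
from h import *
import pickle
o1,o4=[pickle.load(open(f'o{i}.pkl','rb')) for i in(1,4)]
a=ray('wrist',317.5,192,168,o4);b=ray('wrist',323.5,328,168,o4)
print('bar',a,b,np.linalg.norm(a-b),'cw',np.arctan2(a[0]-b[0],a[1]-b[1]))
print('knob',ray('wrist',383,198,50,o1),ray('wrist',339.5,163,50,o4))
print('mouth corner',ray('wrist',516,211,70,o1),ray('wrist',438,52,70,o4))
p=ray('wrist',281,183,8,o1);q=ray('wrist',380,152,8,o1);d=q-p;print('plate yaw before',np.arctan2(d[1],d[0]))
p=ray('wrist',281,225,8,o4);q=ray('wrist',316,133,8,o4);d=q-p;print('after',np.arctan2(d[1],d[0]))
p=ray('wrist',204,206,10,o1);q=ray('wrist',249,194,10,o1);d=q-p;print('bolts yaw',np.arctan2(d[1],d[0]))
```

```text
bar [581.81978841 158.66099824 168.        ] [504.35013486 121.90346475 168.        ] 85.74767336993122 cw 1.1277751700610337
knob [597.47578915 139.48199334  50.        ] [593.03444258 143.18467196  50.        ]
mouth corner [700.16052055 105.48705808  70.        ] [695.86247716 110.73951639  70.        ]
plate yaw before 0.0461777008819324
after 0.020358498356003722
bolts yaw 0.004589363510068782
```

```bash
python3 -c "
from cell import *
print(job_done())"
```

```text
the job is handed in; nothing more can be done
None
```

I gripped the T-handle of the loaded grey clamp, turned it about 0.93 rad clockwise, let go and raised the arm clear. Then I handed the job in at about 7.9 s.

**Clamping:** The torque rose from about 0.23 N m (turning freely) to 0.38–0.40 N m. The bar now measures about 1.15 rad. That puts the clamping force at roughly 22–30 N; I could not measure it directly.

**After release:** The wrist force is near zero and the bar stayed where I left it.

**Antenna:** It still stands upright in the last wrist view. Points on it seem to have shifted about 6 mm, which is below the 15 mm limit. Some of that may be measuring error between the two views, since the fixed bar's middle also seems to have moved about 2 mm.

**Disagreement:** The top and wrist cameras differed by about 6 mm on where the bar's middle was. I set the grip close to the wrist camera's value, and sideways forces while turning stayed at or below 13 N.

**Empty clamp:** I never went near it, but I did not re-measure its handle at the end.

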